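# Connect the board in the test jig

### The arm

A 6-joint arm with a two-finger parallel gripper is mounted at the origin on a cart in front of the work surface, level with it; the furniture and walls round the work are solid. World frame = base frame: x ahead of the robot, y to its left, z up, the work surface at z = 0. Lengths are in m, angles in rad, forces in N, time in s.
With the tool pointing down it reaches from about 0.325 to 0.9 m from the base axis. Payload 3.5 kg.
Tool frame: the origin (TCP) lies midway between the tips of the shut fingers; the grasp point (between the pads) lies 19 mm behind it; z points along the fingers, y is the line along which they close (so a half turn about z gives the same grasp; the last joint's range is limited). The gripper opens to 85 mm and grips with 20 to 120 N. Pads are 22 mm wide; open, the fingers measure 114 mm over their backs; the gripper's body (76 mm by 85 mm) begins 54 mm behind the grasp point. The pads swing forward as they close: fully open they stand 13 mm farther back than shut.
Start: joints at [1.207, 0.276, -0.026, 1.268, 0, 1.467], TCP at [0.161, 0.604, 0.231] pointing down, gripper open.
Joint ranges: [-3.12, 3.12], [-0.85, 1.88], [-1.08, 1.24], [-1.95, 2.15], [-1.57, 1.53], [-3.14, 3.14]. Speed limits (rad/s): [2.57, 2.57, 3.14, 3.14, 3.14, 3.14].

### API

Orientations are given as a rotation vector (axis times angle).
In Python, from station import arm gives the robot as it stands. The module is installed in compiled form; this text tells all that it offers.
- The arm moves only by the shell command python3 -m creep 'ROWS' [FORCE]. ROWS is JSON, one flat list of numbers, 7 for each row, row after row: the shift along the tool's x, y, z in cm, then the turn, a rotation vector about the tool's x, y, z in rad, then the closure, from -1 (fully open) to 1 (shut). A call has 1 to 10 rows; each row shifts and turns the commanded pose from where the row before left it, along the tool's axes as they then stand; what a row does not reach is not made up. A row lasts 1/10 s, in which the tool goes at most 50 mm and 8.59 degrees, less where a joint would pass 70% of its speed; a pose out of reach is approached as far as the arm can. A call with a gripper value outside its range is refused whole. The fingers move at their own pace and stop on an object; FORCE is the grip in N (left out, the last holds). Time passes only in rows, so rows that do not move let the fingers close. It gives the time, the measured TCP pose, the force, the opening and the grip force at its end, in the units of the state.
- arm.read_state(): the state, without advancing time (a new reading comes with each control period).
- arm.get_image(name): name is "scene" or "top" or "wrist"; returns a dict with "color" (420x560x3 uint8, red, green, blue), "camera_matrix" (3x3 intrinsics, pixels), "R" (3x3) and "t" (3): a world point X has camera coordinates R X + t. Camera axes: x right, y down, z forward; pixel columns grow to the right and rows downward; lengths in m; the calibration is good to about 2 mm. The wrist camera is an equidistant fisheye: a pixel r from the principal point sees the ray r / f radians off the axis. A picture is of the moment at which its call begins. There is no depth.
- arm.job_done(): hands the job in; it is judged then, once.
The state is a dict: "time_s": time; "joints": joint angles; "joint_vel": joint speeds; "joint_torque": joint torques, N m; "position": TCP position; "tool_rot": TCP orientation; "contact_force": force on the tool from outside, world axes, zero at the start; "moment": the same for the moment, N m; "opening": opening from 0.0 (shut) to 1.0 (fully open); "finger_force": force on a finger pad.
Only numpy, scipy, OpenCV 4.12 (cv2) and the standard library are available. Lean on these libraries where they do the work, as an engineer would, in place of code of your own. Each camera call takes 0.05 s, during which the arm holds its last target. There are 200 camera calls.

### The job

Connect the circuit board in the grey test jig: with your fingertips push the red lever knob round until the lever points straight out to the side and the cam's low side frees the blue carriage, push the carriage fully home by its black tab so that its pins plug into the board's socket, then push the lever on round the same way as far as it goes to lock the carriage home. Push gently, never forcing the carriage against the cam; do not grip or lift anything, and leave the bottle, tweezers and screwdriver where they are.

Things in the scene. Friction and masses are not known exactly. Their poses are not given: they have to be found in the camera images.
- jig: fixed test jig, grey base 272 x 130 mm, top 10 mm above the bench. Origin: centre of base, at bench height; x = forward, the way the carriage is pushed, y left, z up. Green board in its front half; behind it a blue carriage 106 x 88 mm, top 25 mm high, slides along x on two rods. Only the red knob stands over 47 mm. Rear rod blocks (28 mm high) at x -123, y +-36 mm; free between them
- cam_axis (a point): point on the upright turning axis of cam and lever (jig x -40 mm, y 0), 44 mm above the bench. The steel cam quadrant turns above the carriage between two follower rollers that stand on it
- lever_knob (a point): centre of the red upright knob, 16 mm in diameter, reaching from 43 to 85 mm above the bench, this point 66 mm up; at the end of a flat dark lever (top 42 mm high), 62 mm from the cam axis. The cam's lobe lies under the lever and points the same way. About 2 N pushes it
- cam_lever (a joint): cam and lever, 0 to 2.51 rad between stops, growing clockwise from above; stays put. Lever direction in jig axes (-cos a, sin a), a = value + 0.314. Near 0: points back, lobe holds the carriage off. 1.26: straight to jig +y, low side to both rollers, carriage free (0.8 to 1.7). Over 2.3: points forward, locks carriage home. Past about 1.8 it jams on the front roller unless the carriage is home
- push_tab (a point): centre of the rear face of the carriage's upright black tab: push here along jig +x. The face is 44 mm wide and reaches from 16 to 44 mm above the bench, this point 34 mm up; it moves with the carriage
- carriage (a joint): travel of the carriage in m, 0 (back) to 0.029 (stop: fully home, pins in the socket); about 3 N of friction, no spring, stays where it is left. With the cam at its start it moves only about 2 mm before its rear roller meets the lobe
- flux_bottle: small amber bottle with white cap, 37 mm in diameter, 92 mm high, standing loose left of the jig; origin at the centre of its foot. Leave it alone
- tweezers: steel tweezers 127 mm long, lying loose right of the jig; origin at the centre of the underside. Leave alone
- driver_yellow: screwdriver with yellow handle, 170 mm long, lying loose right of the tweezers; origin at the centre of the underside. Leave alone

How it is judged:
By the outcome, as a careful person would: the job done as asked, in the order asked, and still so for the second after the job is handed in, with the robot touching nothing.
It also fails if it takes over 58 s, if anything falls off the work surface, if the arm or the gripper's body presses on something with over 40 N, if the wrist force passes 120 N, or if a joint passes its speed limit or range.

## Working session

There is one attempt and no reset: what is moved stays moved. The work goes in short steps, Python scripts to look and compute and a shell command to move; the robot and the scene stay as the last step left them, time stands still between calls to the robot, and variables do not carry over. Pictures are saved under pics/ and viewed, at most 10 in all, crops included, and the job is handed in when it is done.

```bash
mkdir -p pics
python3 - <<'E'
from station import arm
import cv2,numpy as np
s=arm.read_state();print(s['time_s'],s['position'],s['tool_rot'],s['contact_force'],s['opening'])
for n in("top","scene"):
    d=arm.get_image(n);np.savez(f'{n}.npz',**d);cv2.imwrite(f'pics/{n}0.png',d['color'][...,::-1]);print(n,d['camera_matrix'].tolist(),(-d['R'].T@d['t']).round(3),d['R'].round(3).tolist())
E
```

```text
0.0 [0.1608812  0.60312994 0.23015516] [-0.40843067 -3.11437748  0.00338419] [ 0.0462143   0.12254544 -0.51364639] 1.0025214467514605
top [[409.8126708683199, 0.0, 284.89677316329306], [0.0, 409.8126708683199, 214.66810570278523], [0.0, 0.0, 1.0]] [0.52  0.038 0.941] [[-0.007, -1.0, -0.004], [-0.997, 0.007, -0.082], [0.082, 0.004, -0.997]]
scene [[469.01819165842136, 0.0, 278.7132285791504], [0.0, 469.01819165842136, 204.23046218812198], [0.0, 0.0, 1.0]] [-0.006 -0.454  0.45 ] [[0.655, -0.756, -0.01], [-0.332, -0.275, -0.902], [0.679, 0.594, -0.431]]
```

View pics/top0.png

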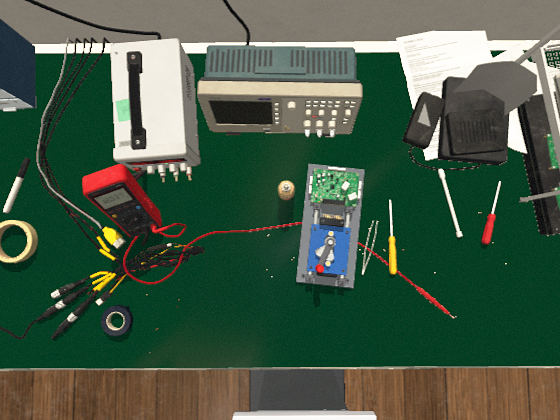

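View pics/scene0.png

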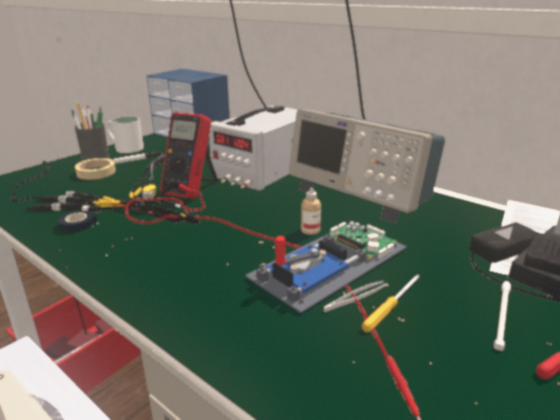

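The top view shows the jig at about (330,226), nearly aligned with world x. The red knob is near (320,268), the blue carriage near (327,250) and the bottle at (286,189). The tweezers (370,247) and driver (392,240) lie to its right. The scene view agrees, with the knob at (281,250).

```bash
cat > h.py <<'E'
import numpy as np,cv2
def onplane(d,uv,z):
    r=d['R'].T@np.linalg.inv(d['camera_matrix'])@np.array([*uv,1.]);c=-d['R'].T@d['t'];return c+r*(z-c[2])/r[2]
def ray(d,uv):
    r=d['R'].T@np.linalg.inv(d['camera_matrix'])@np.array([*uv,1.]);return -d['R'].T@d['t'],r/np.linalg.norm(r)
def mask(d,kind,box):
    h=cv2.cvtColor(d['color'],cv2.COLOR_RGB2HSV).astype(int);H,S,V=h[...,0],h[...,1],h[...,2]
    m={'red':((H<8)|(H>172))&(S>150)&(V>70),'blue':(H>100)&(H<125)&(S>130)&(V>60),'grey':(S<90)&(V>50)}[kind]
    o=np.zeros(m.shape,np.uint8);x0,y0,x1,y1=box;o[y0:y1,x0:x1]=m[y0:y1,x0:x1]*255;return o
E
python3 - <<'E'
from h import *
t=dict(np.load('top.npz'));s=dict(np.load('scene.npz'))
for n,d,b in(('top',t,(295,255,340,285)),('scene',s,(265,230,300,275))):
    m=mask(d,'red',b);y,x=np.nonzero(m);print(n,'red',len(x),x.mean(),y.mean(),x.min(),x.max(),y.min(),y.max())
m=mask(t,'blue',(290,200,370,295));p=cv2.findNonZero(m);r=cv2.minAreaRect(p);print('blue',r)
q=np.array([onplane(t,c,.025) for c in cv2.boxPoints(r)]);print(q.round(4))
m=mask(t,'grey',(292,158,372,294));p=max(cv2.findContours(m,0,2)[0],key=cv2.contourArea);r=cv2.minAreaRect(p);print('base',r)
q=np.array([onplane(t,c,.01) for c in cv2.boxPoints(r)]);print(q.round(4),q.mean(0),[np.linalg.norm(q[i]-q[i-1]) for i in range(4)])
c=t['color'][155:297,285:405,::-1];cv2.imwrite('pics/c1.png',cv2.resize(c,(504,596),interpolation=cv2.INTER_CUBIC))
c=s['color'][180:305,240:420,::-1];cv2.imwrite('pics/c2.png',cv2.resize(c,(792,550),interpolation=cv2.INTER_CUBIC))
E
```

```text
top red 55 319.2909090909091 268.2 316 323 264 272
scene red 256 279.90234375 249.14453125 275 286 236 264
blue ((328.39727783203125, 249.2260284423828), (39.04742431640625, 47.99797439575195), 6.009005546569824)
[[ 0.4696 -0.0056  0.025 ]
 [ 0.5755 -0.0181  0.025 ]
 [ 0.5657 -0.1048  0.025 ]
 [ 0.46   -0.0915  0.025 ]]
base ((330.2475280761719, 225.52474975585938), (58.508182525634766, 120.20048522949219), 5.710592269897461)
[[ 0.4436  0.0194  0.01  ]
 [ 0.7161 -0.0106  0.01  ]
 [ 0.7015 -0.1443  0.01  ]
 [ 0.4297 -0.1112  0.01  ]] [ 0.5727119  -0.06169676  0.01      ] [np.float64(0.13130671735551647), np.float64(0.27418469619457464), np.float64(0.13447275655572893), np.float64(0.2737222006394106)]
```

View pics/c1.png

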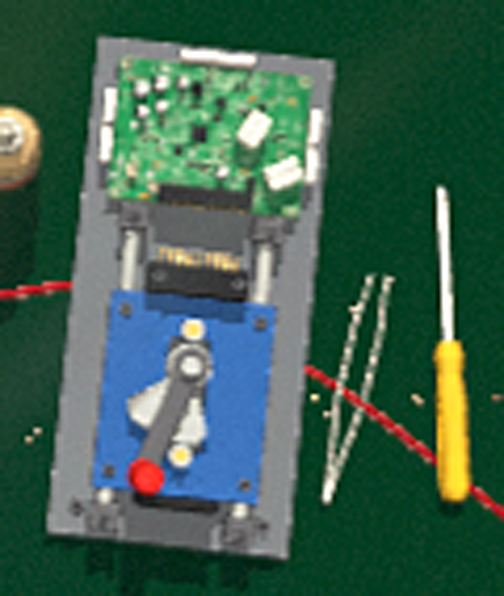

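View pics/c2.png

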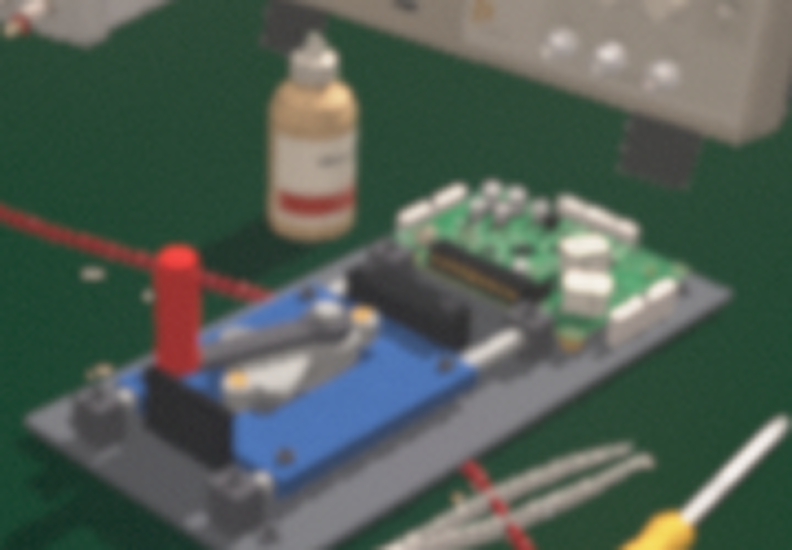

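The crops show the lever pointing back and left, with the knob at its end just over the left of the tab. The cam axis is at crop 1 (190,365), i.e. full image (330,242). The measured base is 273 x 132 mm against 272 x 130, which fits. Next I'll compute the jig-frame numbers and the approach.

```bash
cat >> h.py <<'E'
from scipy.spatial.transform import Rotation as Ro
C=np.array([.5727,-.0617]);yaw=-.117
X=np.array([np.cos(yaw),np.sin(yaw)]);Y=np.array([-X[1],X[0]])
def jig(p): return np.array([(p[:2]-C)@X,(p[:2]-C)@Y])*1000
def goto(s,jx,jy,z,ang):
    "shift in tool axes (cm) and turn to jig point (mm), tool y turned clockwise by ang from jig +y, pointing down"
    R=Ro.from_rotvec(s['tool_rot']);w=C+(X*jx+Y*jy)/1000
    ty=-(-X*np.sin(ang)-Y*np.cos(ang));ty3=np.array([*ty,0]);z3=np.array([0,0,-1.]);x3=np.cross(ty3,z3)
    T=Ro.from_matrix(np.c_[x3,ty3,z3])
    return (R.inv().apply(np.array([*w,z])-s['position'])*100).round(2),(R.inv()*T).as_rotvec().round(3)
E
python3 - <<'E'
from h import *
from station import arm
t=dict(np.load('top.npz'));s=dict(np.load('scene.npz'))
print('axis',jig(onplane(t,(330.2,241.9),.046)))
print('knob top',jig(onplane(t,(319.3,268.2),.085)))
c,r=ray(s,(280,249.2));c2,r2=ray(t,(319.3,268.2))
k=jig(onplane(s,(280,249.2),.065));print('knob scene z65',k)
print('bottle',jig(onplane(t,(286,189),.085)),'knob scene top',jig(onplane(s,(280.7,239),.085)))
print('tab rear top (crop)',[jig(onplane(t,(285+u/4.2,155+v/4.2),.044)) for u,v in((135,495),(178,512),(218,503),(215,513))])
st=arm.read_state()
for z in(.15,.052):print(goto(st,-108,-12,z,.314))
E
```

```text
axis [-3.95916827e+01  3.48692159e-02]
knob top [-97.27843946  21.04456215]
knob scene z65 [-99.96268039  16.14751467]
bottle [ 59.8118011  107.81521824] knob scene top [-100.73801125   13.41334569]
tab rear top (crop) [array([-109.36421858,   21.23147776]), array([-115.58212858,   -1.7294291 ]), array([-108.72615805,  -21.78933795]), array([-113.98992076,  -20.75948045])]
(array([-46.42, -56.34,   8.13]), array([-0.002, -0.   ,  0.17 ]))
(array([-46.42, -56.32,  17.93]), array([-0.002, -0.   ,  0.17 ]))
```

```bash
python3 -m creep '[-3,-3.6,0,0,0,0,1,-3,-3.6,0,0,0,0,1,-3,-3.6,0,0,0,0,1,-3,-3.6,0,0,0,0,1,-3,-3.6,0,0,0,0,1,-3,-3.6,0,0,0,0,1,-3,-3.6,0,0,0,0,1,-3,-3.6,0,0,0,0,1,-3,-3.6,0,0,0,0,1,-3,-3.6,0,0,0,0,1]' 20
python3 -m creep '[-3,-3.6,0,0,0,0,1,-3,-3.6,0,0,0,0,1,-3,-3.6,0,0,0,0,1,-3,-3.6,0,0,0,0,1,-3,-3.6,0,0,0,0,1,-1,-2,2,0,0,0.1,1,0,0,3,0,0,0.07,1,0,0,0,0,0,0,1,0,0,0,0,0,0,1]'
cat > st.py <<'E'
import sys
from h import *
from station import arm
s=arm.read_state();R=Ro.from_rotvec(s['tool_rot']).as_matrix()
print('t',round(s['time_s'],2),'jig',jig(s['position']).round(1),'z',s['position'][2].round(4),'F jig',(s['contact_force'][:2]@X).round(1),(s['contact_force'][:2]@Y).round(1),s['contact_force'][2].round(1),'open',round(s['opening'],2),'q',np.round(s['joints'],2))
if len(sys.argv)>4: print(goto(s,*map(float,sys.argv[1:5])))
E
python3 st.py -108 -12 .052 .314
```

```text
time_s: 1.1
position: [0.3582, 0.1769, 0.2311]
tool_rot: [-0.408, -3.115, -0.0]
contact_force: [0.7, -0.8, -0.2]
opening: -0.005
finger_force: 0.0
time_s: 2.0
position: [0.4601, -0.0554, 0.1808]
tool_rot: [-0.668, -3.067, -0.0]
contact_force: [0.5, 0.0, 0.6]
opening: -0.002
finger_force: 0.0
t 2.0 jig [-112.5   -6.9] z 0.1808 F jig 0.5 0.1 0.6 open -0.0 q [-0.26  0.03 -0.43  1.12  0.    0.17]
(array([-0.62, -0.34, 12.88]), array([-0.   , -0.003,  0.002]))
```

```bash
python3 -m creep '[-0.3,-0.4,2.5,0,0,0,1,-0.3,-0.4,2.5,0,0,0,1,0,0,2.5,0,0,0,1,0,0,2,0,0,0,1,0,0,2,0,0,0,1,0,0,1.4,0,0,0,1,0,0,0,0,0,0,1,0,0,0,0,0,0,1]'
python3 st.py -108 -12 .052 .314
python3 - <<'E'
from station import arm
import cv2
d=arm.get_image('scene');cv2.imwrite('pics/s2.png',cv2.resize(d['color'][130:305,190:430,::-1],(792,578),interpolation=cv2.INTER_CUBIC))
E
```

```text
time_s: 2.8
position: [0.4644, -0.0654, 0.0537]
tool_rot: [0.668, 3.068, -0.0]
contact_force: [0.5, -0.8, 0.2]
opening: -0.003
finger_force: 0.0
t 2.8 jig [-107.1  -16.3] z 0.0537 F jig 0.6 -0.7 0.2 open -0.0 q [-0.28  0.17 -0.57  0.82  0.    0.15]
(array([0.22, 0.38, 0.17]), array([0.   , 0.002, 0.002]))
```

View pics/s2.png

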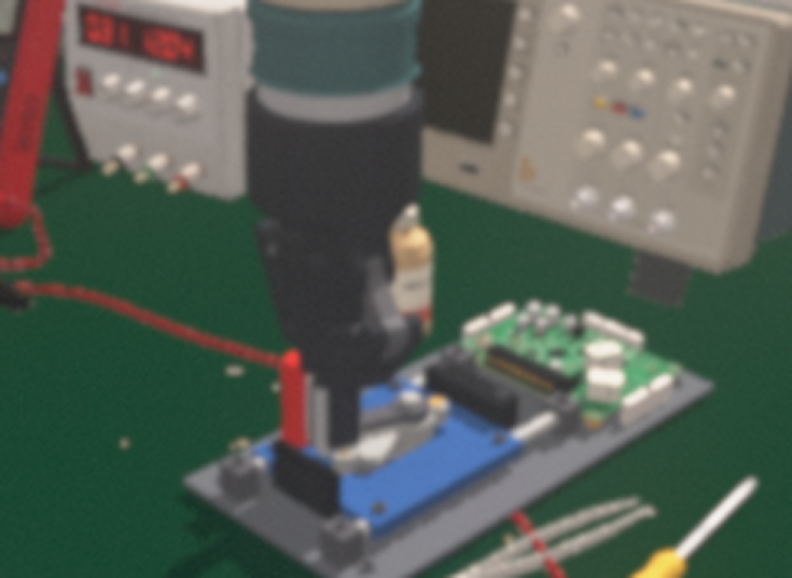

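The shut fingers stand on the -y side of the knob, tips at picture (343,445), clear above the tab and cam. Now close the gap and start the arc.

```bash
python3 -m creep '[0.3,0.4,0,0,0,0,1,0,0.4,0,0,0,0,1,0,0.3,0,0,0,0,1,0,0.2,0,0,0,0,1,0,0.1,0,0,0,0,1,0.12,0.38,0,0,0,0.06,1,0.12,0.38,0,0,0,0.06,1,0.12,0.38,0,0,0,0.06,1,0.12,0.38,0,0,0,0.06,1,0,0,0,0,0,0,1]'
cat >> st.py <<'E'
y=R[:2,1];a=np.arctan2(y@X,y@Y);p=jig(s['position'])-[-40,0];print('tool ang',a.round(3),'radial',(p@[-np.cos(a),np.sin(a)]).round(1),'tang',(p@[np.sin(a),np.cos(a)]).round(1))
d=arm.get_image('top');m=mask(d,'red',(290,190,360,285));yy,xx=np.nonzero(m)
if len(xx):
    k=jig(onplane(d,(xx.mean(),yy.mean()),.083))-[-40,0];print('knob',len(xx),k.round(1),'r',np.hypot(*k).round(1),'a',np.arctan2(k[1],-k[0]).round(3))
E
python3 st.py
```

```text
time_s: 3.85
position: [0.4701, -0.0361, 0.0524]
tool_rot: [1.033, 2.966, -0.001]
contact_force: [-0.1, -1.1, -0.1]
opening: 0.003
finger_force: 0.4
t 3.85 jig [-104.9   13.4] z 0.0524 F jig 0.1 -1.1 -0.1 open 0.0 q [-0.21  0.18 -0.57  0.82 -0.    0.46]
tool ang 0.553 radial 62.3 tang -22.7
knob 26 [26.5 58.9] r 64.6 a 1.994
```

```bash
python3 -m creep '[0.12,0.38,0,0,0,0.06,1,0.12,0.38,0,0,0,0.06,1,0.12,0.38,0,0,0,0.06,1,0.12,0.38,0,0,0,0.06,1,0.12,0.38,0,0,0,0.06,1,0.12,0.38,0,0,0,0.06,1,0.12,0.38,0,0,0,0.06,1,0.12,0.38,0,0,0,0.06,1]'
cat >> st.py <<'E'
d=arm.get_image('scene');m=mask(d,'red',(255,200,345,275));n,l,sts,_=cv2.connectedComponentsWithStats(m)
for i in range(1,n):
    if sts[i,4]>25: x,y,w,h,A=sts[i];k=jig(onplane(d,(x+w/2,y+2.5),.085))-[-40,0];print('scene red',sts[i],k.round(1),'r',np.hypot(*k).round(1),'a',np.arctan2(k[1],-k[0]).round(3))
E
python3 st.py
```

```text
time_s: 4.7
position: [0.4864, -0.0099, 0.0521]
tool_rot: [-1.711, -2.634, 0.002]
contact_force: [-1.8, -1.9, 0.3]
opening: 0.0
finger_force: 0.9
t 4.7 jig [-91.7  41.4] z 0.0521 F jig -1.5 -2.1 0.3 open 0.0 q [-0.15  0.21 -0.54  0.83 -0.    1.  ]
tool ang 1.035 radial 62.0 tang -23.4
knob 24 [28.6 68.4] r 74.2 a 1.967
```

```bash
python3 -m creep '[0.12,0.38,0,0,0,0.06,1,0.12,0.38,0,0,0,0.06,1,0.12,0.38,0,0,0,0.06,1,0.12,0.38,0,0,0,0.06,1,0.12,0.38,0,0,0,0.06,1,0.12,0.38,0,0,0,0.06,1,0.12,0.38,0,0,0,0.06,1,0.12,0.38,0,0,0,0.06,1,0.12,0.38,0,0,0,0.06,1]'
python3 st.py
python3 - <<'E'
from station import arm
import cv2,numpy as np
d=arm.get_image('scene');e=arm.get_image('top')
a=cv2.resize(d['color'][150:300,230:400,::-1],(453,400),interpolation=cv2.INTER_CUBIC);b=cv2.resize(e['color'][155:297,270:390,::-1],(338,400),interpolation=cv2.INTER_CUBIC)
cv2.imwrite('pics/s3.png',np.hstack([a,b]))
E
```

```text
time_s: 5.7
position: [0.5173, 0.0071, 0.052]
tool_rot: [-2.349, -2.083, 0.002]
contact_force: [-2.4, 0.4, 2.3]
opening: 0.001
finger_force: 1.0
t 5.7 jig [-63.1  61.9] z 0.052 F jig -2.5 0.1 2.3 open 0.0 q [-0.11  0.25 -0.47  0.85  0.    1.58]
tool ang 1.574 radial 61.8 tang -23.3
knob 5 [  4.  -55.2] r 55.4 a -1.644
scene red [283 216  10  27 143] [-4.6 56.2] r 56.4 a 1.489
```

View pics/s3.png

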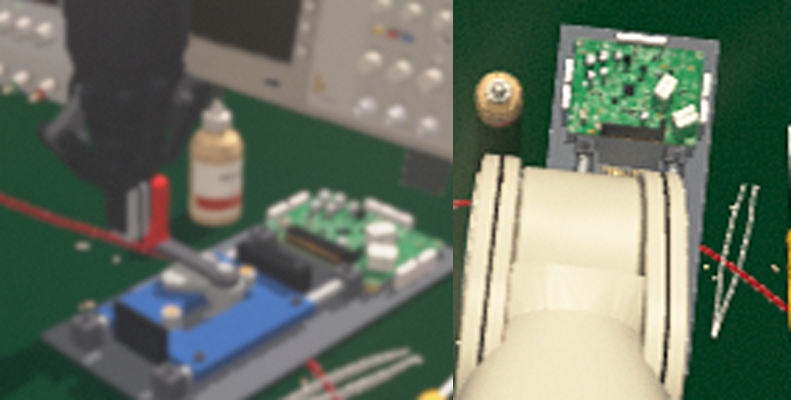

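The lever now points straight out to the jig's left: knob at (158,210) in the left picture, lever square to the carriage. Back off and go behind the tab, keeping the tool's orientation.

```bash
python3 -m creep '[0,-1,0,0,0,0,1,0,-2,-0.5,0,0,0,1,0,-2.5,-0.5,0,0,0,1,-1,-1.6,0,0,0,0,1,-2,0,0,0,0,0,1,-2,0,0,0,0,0,1,-1.2,0,0,0,0,0,1,0,0,0,0,0,0,1,0,0,0,0,0,0,1]'
python3 st.py -134 0 .027 1.571
```

```text
time_s: 6.8
position: [0.4403, -0.0459, 0.0623]
tool_rot: [-2.351, -2.084, -0.001]
contact_force: [0.5, 0.8, 0.3]
opening: -0.003
finger_force: 0.0
t 6.8 jig [-133.4    0.2] z 0.0623 F jig 0.4 0.9 0.3 open -0.0 q [-0.25  0.12 -0.62  0.83  0.    1.44]
(array([-0.03, -0.06,  3.53]), array([-0.   , -0.001, -0.003]))
tool ang 1.574 radial -0.1 tang -93.4
knob 71 [ 9.4 59.8] r 60.5 a 1.727
scene red [282 232  11  11  67] [-43.2  16.5] r 46.3 a 0.366
```

Run:
```python
from h import *
from station import arm
e=arm.get_image('top');m=mask(e,'red',(280,190,360,285));n,l,st,c=cv2.connectedComponentsWithStats(m)
for i in range(1,n):
    if st[i,4]>5:
        k=jig(onplane(e,c[i],.085))-[-40,0];print(st[i],c[i],k.round(1),np.hypot(*k).round(1),np.arctan2(k[1],-k[0]).round(3))
d=arm.get_image('scene')
a=cv2.resize(d['color'][180:300,230:400,::-1],(450,318),interpolation=cv2.INTER_CUBIC);b=cv2.resize(e['color'][200:297,280:370,::-1],(295,318),interpolation=cv2.INTER_CUBIC)
cv2.imwrite('pics/s4.png',np.hstack([a,b]))
```

```text
[280 222  22   5  39] [290.76923077 223.84615385] [27.8 89.8] 94.0 1.871
[299 236   7   7  43] [302.         238.86046512] [-0.8 63.2] 63.2 1.558
```

View pics/s4.png

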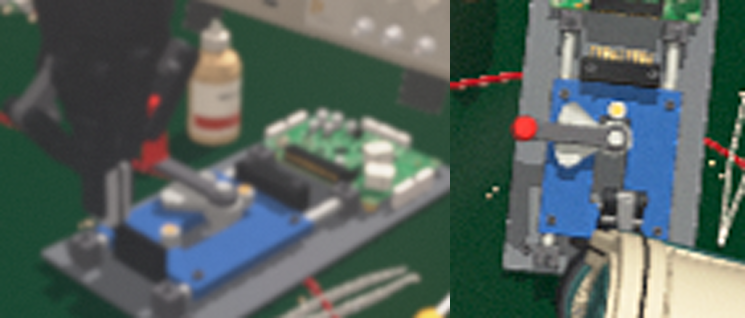

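The lever is at a = 1.558, radius 63 mm, pointing straight out with the carriage free. Fingers are behind the tab. Descend, then push along tool +y.

```bash
python3 -m creep '[0,-0.1,1.5,0,0,0,1,0,0,1.2,0,0,0,1,0,0,0.8,0,0,0,1,0,0,0,0,0,0,1]' && python3 st.py | head -1
python3 -m creep '[0,0.2,0,0,0,0,1,0,0.2,0,0,0,0,1,0,0.2,0,0,0,0,1,0,0.2,0,0,0,0,1,0,0.2,0,0,0,0,1,0,0,0,0,0,0,1]' && python3 st.py | head -1
```

```text
time_s: 7.4
position: [0.438, -0.0454, 0.0259]
tool_rot: [-2.348, -2.083, 0.003]
contact_force: [0.1, 0.8, -0.4]
opening: -0.005
finger_force: 0.0
t 7.4 jig [-135.7    0.5] z 0.0259 F jig 0.0 0.8 -0.4 open -0.0 q [-0.25  0.17 -0.65  0.75  0.    1.44]
time_s: 8.1
position: [0.4492, -0.0471, 0.0272]
tool_rot: [-2.35, -2.084, 0.001]
contact_force: [-1.8, 0.3, 1.7]
opening: -0.003
finger_force: 1.3
t 8.1 jig [-124.4    0. ] z 0.0272 F jig -1.8 0.1 1.7 open -0.0 q [-0.25  0.19 -0.63  0.75 -0.    1.44]
```

```bash
python3 -m creep '[0,0.3,0,0,0,0,1,0,0.3,0,0,0,0,1,0,0.3,0,0,0,0,1,0,0.3,0,0,0,0,1,0,0.3,0,0,0,0,1,0,0.3,0,0,0,0,1,0,0,0,0,0,0,1]' && python3 st.py | head -1
```

```text
time_s: 8.9
position: [0.468, -0.0493, 0.0272]
tool_rot: [2.35, 2.084, 0.001]
contact_force: [-0.3, 1.5, -0.6]
opening: 0.002
finger_force: 0.8
t 8.9 jig [-1.054e+02  1.000e-01] z 0.0272 F jig -0.5 1.4 -0.6 open 0.0 q [-0.24  0.22 -0.59  0.76  0.    1.45]
```

```bash
python3 -m creep '[0,0.2,0,0,0,0,1,0,0.2,0,0,0,0,1,0,0.2,0,0,0,0,1]' && python3 st.py | head -1; python3 -m creep '[0,0.1,0,0,0,0,1,0,0.1,0,0,0,0,1]' && python3 st.py | head -1
```

```text
time_s: 9.3
position: [0.4729, -0.05, 0.0273]
tool_rot: [-2.35, -2.084, 0.001]
contact_force: [-7.4, 2.1, 3.1]
opening: 0.002
finger_force: 4.4
t 9.3 jig [-100.5    0. ] z 0.0273 F jig -7.6 1.2 3.1 open 0.0 q [-0.24  0.22 -0.58  0.77 -0.    1.45]
time_s: 9.6
position: [0.4729, -0.05, 0.0271]
tool_rot: [-2.348, -2.082, 0.005]
contact_force: [-9.1, 1.1, 7.7]
opening: -0.0
finger_force: 4.8
t 9.6 jig [-100.5    0. ] z 0.0271 F jig -9.2 0.0 7.7 open -0.0 q [-0.24  0.23 -0.58  0.77 -0.    1.45]
```

```bash
cat > fe.py <<'E'
from h import *
def front(t):
    m=mask(t,'blue',(290,190,370,295));y,x=np.nonzero(m)
    P=np.array([jig(onplane(t,(u,v),.025)) for u,v in zip(x,y)])
    return [np.percentile(P[abs(P[:,1]-c)<3,0],98).round(1) for c in(-36,-30,30,36)]
if __name__=='__main__':
    from station import arm
    e=arm.get_image('top');print(front(dict(np.load('top.npz'))),front(e))
    cv2.imwrite('pics/s5.png',cv2.resize(e['color'][160:290,285:375,::-1],(405,585),interpolation=cv2.INTER_CUBIC))
E
python3 fe.py
```

```text
[np.float64(-4.7), np.float64(-4.7), np.float64(-6.8), np.float64(-5.8)] [np.float64(22.9), np.float64(23.3), np.float64(24.7), np.float64(24.0)]
```

View pics/s5.png

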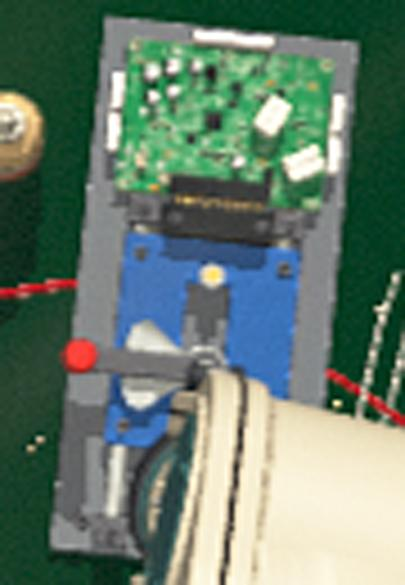

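Carriage front edge has moved about 29 mm, and its connector (220,215) meets the board's socket at (220,195). A slightly firmer push will tell the stop from pin resistance.

```bash
python3 -m creep '[0,0.1,0,0,0,0,1,0,0.1,0,0,0,0,1]' && python3 st.py | head -1; python3 -m creep '[0,0.1,0,0,0,0,1,0,0.1,0,0,0,0,1]' && python3 st.py | head -1
```

```text
time_s: 9.95
position: [0.4729, -0.0499, 0.0269]
tool_rot: [-2.346, -2.08, 0.009]
contact_force: [-12.5, 1.3, 11.8]
opening: -0.002
finger_force: 6.6
t 9.95 jig [-100.5    0. ] z 0.0269 F jig -12.6 -0.2 11.8 open -0.0 q [-0.24  0.23 -0.58  0.77 -0.    1.45]
time_s: 10.25
position: [0.473, -0.0499, 0.0266]
tool_rot: [-2.344, -2.078, 0.013]
contact_force: [-16.3, 1.8, 15.0]
opening: -0.0
finger_force: 8.4
t 10.25 jig [-1.004e+02  1.000e-01] z 0.0266 F jig -16.4 -0.1 15.0 open -0.0 q [-0.24  0.23 -0.57  0.78 -0.    1.45]
```

Hard stop: no movement at 16 N, so the carriage is home. Back off and return to the knob.

```bash
python3 -m creep '[0,-1,0,0,0,0,1,0,-1.5,0,0,0,0,1,0,-1.5,-0.5,0,0,0,1,0,0,-2,0,0,0,1,0,0,-1,0,0,0,1,2,0,0,0,0,0,1,2,0,0,0,0,0,1,2.2,0,0,0,0,0,1,0,0,0,0,0,0,1,0,0,0,0,0,0,1]'
python3 st.py -70 62 .052 1.571;python3 fe.py
```

```text
time_s: 11.35
position: [0.4483, 0.0154, 0.0628]
tool_rot: [2.348, 2.084, 0.002]
contact_force: [0.2, -0.9, -0.4]
opening: 0.001
finger_force: 0.0
t 11.35 jig [-132.5   62.1] z 0.0628 F jig 0.3 -0.9 -0.4 open 0.0 q [-0.11  0.13 -0.61  0.83 -0.    1.58]
(array([0.  , 6.25, 1.1 ]), array([ 0.003,  0.001, -0.002]))
tool ang 1.573 radial 61.9 tang -92.7
knob 68 [ 9.8 59.5] r 60.3 a 1.734
scene red [284 215   9  28 223] [-1.4 58.3] r 58.3 a 1.546
[np.float64(-4.7), np.float64(-4.7), np.float64(-6.8), np.float64(-5.8)] [np.float64(22.5), np.float64(22.4), np.float64(24.7), np.float64(24.0)]
```

```bash
python3 -m creep '[0,2.5,0.4,0,0,0,1,0,2.2,0.6,0,0,0,1,0,1.2,0,0,0,0,1,0,0.4,0,0,0,0,1,0,0.3,0,0,0,0,1,0,0.2,0,0,0,0,1,0.12,0.38,0,0,0,0.06,1,0.12,0.38,0,0,0,0.06,1,0.12,0.38,0,0,0,0.06,1]'
python3 st.py;python3 -m creep '[0.12,0.38,0,0,0,0.06,1,0.12,0.38,0,0,0,0.06,1,0.12,0.38,0,0,0,0.06,1,0.12,0.38,0,0,0,0.06,1,0.12,0.38,0,0,0,0.06,1]'
python3 st.py
```

```text
time_s: 12.4
position: [0.5243, 0.0096, 0.0522]
tool_rot: [-2.528, -1.86, 0.003]
contact_force: [-2.3, 1.5, 1.4]
opening: -0.002
finger_force: 1.1
t 12.4 jig [-56.4  65.1] z 0.0522 F jig -2.4 1.2 1.4 open -0.0 q [-0.11  0.27 -0.46  0.85  0.    1.77]
tool ang 1.756 radial 61.0 tang -28.1
knob 5 [  4.  -55.2] r 55.4 a -1.644
scene red [286 214  10  27 174] [ 4.2 58. ] r 58.2 a 1.643
time_s: 13.0
position: [0.5445, 0.0078, 0.052]
tool_rot: [-2.776, -1.464, 0.001]
contact_force: [-0.2, 3.6, 0.3]
opening: -0.003
finger_force: 1.2
t 13.0 jig [-36.1  65.8] z 0.052 F jig -0.6 3.5 0.3 open -0.0 q [-0.11  0.3  -0.41  0.86  0.    2.07]
tool ang 2.054 radial 60.0 tang -27.1
knob 5 [  4.  -55.2] r 55.4 a -1.644
scene red [296 212  19  25 191] [27.5 46.3] r 53.9 a 2.107
```

```bash
python3 -m creep '[0.14,0.4,0,0,0,0.06,1,0.14,0.4,0,0,0,0.06,1,0.14,0.4,0,0,0,0.06,1,0.14,0.4,0,0,0,0.06,1,0.14,0.4,0,0,0,0.06,1]'
python3 st.py;python3 -m creep '[0.14,0.4,0,0,0,0.06,1,0.14,0.4,0,0,0,0.06,1,0.14,0.4,0,0,0,0.06,1,0.14,0.4,0,0,0,0.06,1]'
python3 st.py
```

```text
time_s: 13.6
position: [0.5648, -0.0004, 0.0521]
tool_rot: [-2.965, -1.034, 0.0]
contact_force: [1.5, 2.1, 0.3]
opening: 0.002
finger_force: 1.2
t 13.6 jig [-15.   59.9] z 0.0521 F jig 1.3 2.3 0.3 open 0.0 q [-0.12  0.33 -0.37  0.88  0.    2.35]
tool ang 2.353 radial 60.1 tang -24.5
knob 3 [  3.7 -56.1] r 56.2 a -1.637
scene red [307 211   9  25 171] [37.7 41.9] r 56.4 a 2.304
time_s: 14.1
position: [0.5783, -0.0112, 0.0523]
tool_rot: [-3.068, -0.673, 0.001]
contact_force: [-0.5, 2.3, -0.4]
opening: 0.002
finger_force: 1.1
t 14.1 jig [-0.3 50.8] z 0.0523 F jig -0.7 2.2 -0.4 open 0.0 q [-0.13  0.35 -0.34  0.89  0.    2.58]
tool ang 2.593 radial 60.4 tang -22.7
scene red [316 212  10  24 189] [46.8 28. ] r 54.5 a 2.603
```

```bash
python3 -m creep '[0.12,0.38,0,0,0,0.06,1,0.12,0.38,0,0,0,0.06,1,0.12,0.38,0,0,0,0.06,1]'
python3 st.py;python3 -m creep '[0,0.2,0,0,0,0.03,1,0,0.2,0,0,0,0,1]'
python3 st.py;python3 -m creep '[0,0.2,0,0,0,0,1,0,0.2,0,0,0,0,1]'
python3 st.py
```

```text
time_s: 14.5
position: [0.5861, -0.0204, 0.0523]
tool_rot: [-3.116, -0.395, -0.0]
contact_force: [-0.6, 2.5, -0.9]
opening: -0.002
finger_force: 1.1
t 14.5 jig [ 8.5 42.6] z 0.0523 F jig -0.9 2.4 -0.9 open -0.0 q [-0.15  0.36 -0.32  0.89  0.    2.74]
tool ang 2.773 radial 60.6 tang -22.3
scene red [323 212   9  26 193] [54.9 20.3] r 58.5 a 2.788
time_s: 14.8
position: [0.5876, -0.0244, 0.0525]
tool_rot: [-3.122, -0.348, -0.002]
contact_force: [1.3, 1.9, 0.0]
opening: -0.002
finger_force: 1.1
t 14.8 jig [10.5 38.8] z 0.0525 F jig 1.1 2.1 0.0 open -0.0 q [-0.15  0.36 -0.32  0.89  0.    2.77]
tool ang 2.803 radial 60.5 tang -19.8
scene red [325 213   9  25 188] [54.5 15.4] r 56.7 a 2.867
time_s: 15.1
position: [0.5879, -0.026, 0.0525]
tool_rot: [-3.116, -0.348, -0.001]
contact_force: [-0.6, 12.8, 3.3]
opening: -0.002
finger_force: 6.1
t 15.1 jig [10.9 37.3] z 0.0525 F jig -2.1 12.6 3.3 open -0.0 q [-0.16  0.36 -0.32  0.89  0.01  2.76]
tool ang 2.802 radial 60.4 tang -18.2
scene red [326 213   9  25 190] [55.8 14.2] r 57.5 a 2.893
```

Lever hit its end stop (12.6 N, no further motion). Back off, rise and check.

```bash
python3 -m creep '[0,-0.8,0,0,0,0,1,0,-1.2,-1,0,0,0,1,0,0,-3,0,0,0,1,0,0,-4,0,0,0,1,0,0,-4,0,0,0,1,3,-3,0,0,0,0,1,3,-3,0,0,0,0,1,0,0,0,0,0,0,1]'
python3 -m creep '[0,-4,0,0,0,0,1,0,-4,0,0,0,0,1,0,-4,0,0,0,0,1,0,-4,0,0,0,0,1,0,-4,0,0,0,0,1,0,-4,0,0,0,0,1,0,0,0,0,0,0,1]'
python3 st.py;python3 fe.py
python3 - <<'E'
from station import arm
import cv2,numpy as np
d=arm.get_image('scene');e=arm.get_image('top')
a=cv2.resize(d['color'][150:330,230:450,::-1],(489,400),interpolation=cv2.INTER_CUBIC);b=cv2.resize(e['color'][155:297,275:405,::-1],(300,328),interpolation=cv2.INTER_CUBIC)
cv2.imwrite('pics/s6.png',np.hstack([a,cv2.copyMakeBorder(b,0,72,0,0,cv2.BORDER_CONSTANT)]))
E
```

```text
time_s: 16.0
position: [0.6319, 0.066, 0.174]
tool_rot: [3.121, 0.352, 0.007]
contact_force: [0.6, -0.7, -0.3]
opening: -0.0
finger_force: 0.0
time_s: 16.7
position: [0.5845, 0.257, 0.1737]
tool_rot: [-3.075, -0.464, 0.009]
contact_force: [-0.1, -1.1, -0.1]
opening: -0.001
finger_force: 0.0
t 16.7 jig [-25.5 317.9] z 0.1737 F jig 0.1 -1.1 -0.1 open -0.0 q [ 0.3   0.33 -0.08  1.16  0.03  3.14]
tool ang 2.725 radial 141.8 tang -284.8
knob 80 [47.6 33.3] r 58.1 a 2.531
scene red [326 213   9  25 188] [55.8 14.2] r 57.5 a 2.893
[np.float64(-4.7), np.float64(-4.7), np.float64(-6.8), np.float64(-5.8)] [np.float64(22.5), np.float64(22.4), np.float64(24.0), np.float64(23.6)]
```

View pics/s6.png

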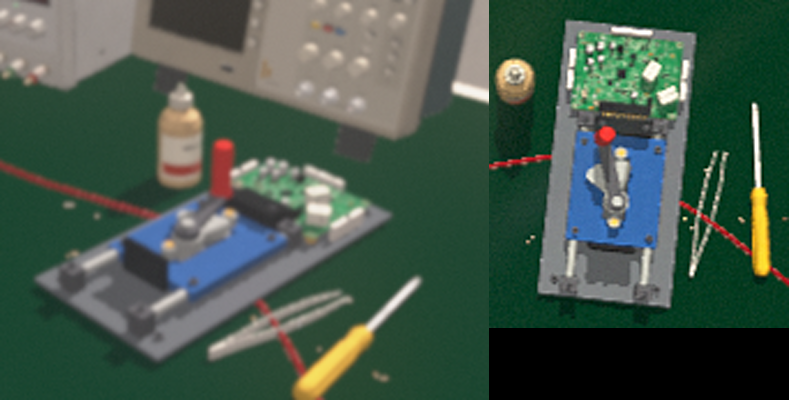

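The carriage is home with its connector in the socket. The lever points forward with the knob at (606,134), and the bottle, tweezers and driver have not moved. Joint 6 sits close to its limit, so I'll turn it back a little and hand in.

```bash
python3 -m creep '[0,0,0,0,0,-0.1,1,0,0,0,0,0,-0.1,1,0,0,0,0,0,0,1]' && python3 -c "
from station import arm
print(arm.read_state()['joints']);print(arm.job_done())"
```

```text
time_s: 17.25
position: [0.5859, 0.2544, 0.1733]
tool_rot: [-3.015, -0.761, 0.003]
contact_force: [0.9, 0.3, 0.0]
opening: 0.001
finger_force: 0.0
[ 0.29369623  0.33293887 -0.07503495  1.16348356  0.03207884  2.94077858]
the job is handed in; nothing more can be done
None
```

The carriage is fully home with its pins in the socket and the lever is pushed to its end stop, locking it; the job was handed in at about 17 s with nothing else moved, though joint 6 read 3.14 (its limit) during the final retreat before I turned it back.

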